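# Bolt the loaded vial rack

## Robot

A 7-joint arm with a two-finger parallel gripper is mounted at the origin on a cart in front of the work surface, level with it; the furniture and walls round the work are solid. World frame = base frame: x ahead of the robot, y to its left, z up, the work surface at z = 0. Lengths are in m, angles in rad, forces in N, time in s.
With the tool pointing down it reaches from about 0.425 to 0.95 m from the base axis. Payload 16.7 kg.
Tool frame: the origin (TCP) lies at the very end of the fingers, on their centre line; the grasp point (between the pads) lies robot.grip_depth behind it (robot.grip_depth is the distance from the TCP to the grasp point, in m); z points along the fingers, y is the line along which they close (so a half turn about z gives the same grasp; the last joint's range is limited). The gripper opens to 94 mm and grips with 3 to 60 N. Pads are 16 mm wide; open, the fingers measure 119 mm over their backs; the gripper's body (75 mm by 177 mm) begins 78 mm behind the grasp point.
Start: joints at [1.133, 0.426, 0.074, 1.606, -0.034, 1.111, -0.067], TCP at [0.192, -0.647, 0.205] pointing down, gripper open.
Joint ranges: [-2.85, 2.85], [-0.5, 2.14], [-1.23, 1.37], [0.21, 2.46], [-1.02, 4.16], [0.16, 2.05], [-2.73, 2.73]. Speed limits (rad/s): [1.89, 1.89, 2.39, 2.39, 3.01, 3.01, 3.01].

## Interface

Orientations are given as a unit quaternion [x, y, z, w].
In Python, from rig import get_state, optics, order, robot gives the robot as it stands.
- The arm moves only by the shell command python3 -m jog 'ROWS' [OPENING] [FORCE]. ROWS is a JSON object of lists of equal length, an entry for each row: "xyz": the shift along the tool's x, y, z in units of 20 cm (1.0 is 20 cm), a list of three; "roll": the turn about the tool's z in units of pi rad (1.0 is pi rad). A call has 1 to 12 rows; each row is the pose to reach, as a shift and turn from the pose commanded when the call began, along the tool's axes at that moment, turning the shorter way round; what a row does not reach only later rows make up. A row lasts 1/8 s, in which the tool goes at most 62.5 mm and 10.7 degrees, less where a joint would pass 70% of its speed; a pose out of reach is approached as far as the arm can. A call with a number of a shift or a turn outside -1 to 1 is refused whole. A call with a gripper value outside its range is refused whole. OPENING is the closure, from -1 (fully open) to 1 (shut), so that 0 is half open, set as the call begins (- or left out, the last holds). The fingers move at their own pace and stop on an object; FORCE is the grip in N (left out, the last holds). Time passes only in rows, so rows that repeat a pose let the fingers close. It gives the time, the measured TCP pose, the force, the opening and the grip force at its end, in the units of the state.
- get_state(): the state, without advancing time (a new reading comes with each control period).
- optics.camera(name): name is "side" or "top" or "wrist"; returns a dict with "frame" (480x640x3 uint8, red, green, blue), "vertical_fov" (degrees; the focal length in pixels is half the picture's height over the tangent of half this angle, whatever the lens; pixels are square), "cx", "cy" (the principal point, pixels), "distortion" ([k1, k2, p1, p2, k3] as OpenCV has them; the pictures are not rectified), "R" (3x3) and "t" (3): a world point X has camera coordinates R X + t; the wrist camera has in their place "T_tool_cam" (4x4, takes a point from camera to tool coordinates, whose origin is the TCP and whose axes are the flange's). Camera axes: x right, y down, z forward; pixel columns grow to the right and rows downward; lengths in m; the calibration is good to about 2 mm. A picture is of the moment at which its call begins: read the wrist's pose just before it. There is no depth.
- order.job_done(): hands the job in; it is judged then, once.
The state is a dict: "time_s": time; "joint_positions": joint angles; "joint_vel": joint speeds; "joint_torque": joint torques, N m; "position": TCP position; "orientation": TCP orientation; "ft_force": force on the tool from outside, world axes, zero at the start; "wrist_torque": the same for the moment, N m; "grip_width": finger opening in m; "grip_force": force on a finger pad.
Only numpy, scipy, OpenCV 4.12 (cv2) and the standard library are available. Lean on these libraries where they do the work, as an engineer would, in place of code of your own. Each camera call takes 0.05 s, during which the arm holds its last target. There are 200 camera calls.

## Task

Two identical vial racks stand on the bench, their perforated covers shut but both bolts drawn back. Lock the rack that has vials in it: slide its bolt by the upright handle across into the keeper until it is fully home. Leave the empty rack's bolt as it is and do not shift or tip the glass beaker.

Things in the scene. Friction and masses are not known exactly. Their poses are not given: they have to be found in the camera images.
- vial_handle (a point): Centre of the top of the bolt handle on the rack with vials: upright pale metal cylinder, 16 mm thick, grippable from 84 to 118 mm above the bench (this point: 118). Site +y is the level slide direction into the keeper, z up. Rack: grey plastic, 140 (x) x 220 (y) mm, fixed; flat cover, top at 62 mm; 6 of 8 holes hold vials, caps up to 80 mm. Nearest vial row is 54 mm from the bolt line, on +x.
- vial_bolt (a joint): Slide of that bolt (m): 0 drawn right back, rod tip 24 mm short of the keeper; 0.024 at its mouth; 0.045 fully home on the stop, tip 21 mm inside. Starts 0 to 0.012. Friction about 1.5 N, no spring, stays put. Two guide straps, 24 mm behind the handle at 0 and 28 mm ahead of it at 0.045, and the keeper, 46 mm ahead, rise to 81 mm above the bench: keep fingertips above 83 mm while sliding.
- empty_handle (a point): The same point on the bolt handle of the other rack, identical but with all 8 holes empty. This bolt must stay as it is.
- beaker: Loose empty glass beaker, 54 mm in diameter, 70 mm high, standing on the bench between the two racks; origin at the centre of its underside. To be left standing where it is.
Not all that is in view belongs to the job. Of the things that look like the beaker, the middle-sized one is meant.

How it is judged:
At the end, for the whole second after the job is handed in: The bolt of the rack with the vials is home in its keeper and at rest (within 10 mm of its end stop: slide above 0.035), the empty rack's bolt is within 10 mm of where it was, and the beaker stands upright within 30 mm of where it was (value of joint vial_bolt above 0.035 m and velocity of joint vial_bolt between -0.01 and 0.01 m/s and distance of empty_handle from where it was at the start of the episode below 0.01 m and angle between beaker's own z axis and vertical below 0.2 rad and distance of beaker from where it was at the start of the episode below 0.03 m); the robot touches nothing.
It fails at once if the empty rack's bolt is slid (more than 10 mm) (distance of empty_handle from where it was at the start of the episode above 0.01 m).
It fails at once if the beaker is tipped (over 0.5 rad) or shifted by more than 30 mm (angle between beaker's own z axis and vertical above 0.5 rad or distance of beaker from where it was at the start of the episode above 0.03 m).
It also fails if it takes over 29 s, if anything falls off the work surface, if the arm or the gripper's body presses on something with over 40 N, if the wrist force passes 120 N, or if a joint passes its speed limit or range.

## Working session

There is one attempt and no reset: what is moved stays moved. The work goes in short steps, Python scripts to look and compute and a shell command to move; the robot and the scene stay as the last step left them, time stands still between calls to the robot, and variables do not carry over. Pictures are saved under pics/ and viewed, at most 10 in all, crops included, and the job is handed in when it is done.

```bash
mkdir -p pics; cat > h.py <<'E'
import numpy as np,cv2
from rig import get_state,optics,order,robot
def K(c):
    f=240/np.tan(np.radians(c["vertical_fov"])/2)
    return np.array([[f,0,c["cx"]],[0,f,c["cy"]],[0,0,1.]])
def RT(c,s=None):
    if "R" in c: return np.array(c["R"]),np.array(c["t"])
    from scipy.spatial.transform import Rotation as Ro
    T=np.eye(4);T[:3,:3]=Ro.from_quat(s["orientation"]).as_matrix();T[:3,3]=s["position"]
    M=np.linalg.inv(T@np.array(c["T_tool_cam"]));return M[:3,:3],M[:3,3]
def plane(c,uv,z,s=None):
    R,t=RT(c,s);p=cv2.undistortPoints(np.array(uv,float).reshape(-1,1,2),K(c),np.array(c["distortion"]))[:,0]
    d=np.c_[p,np.ones(len(p))]@R;o=-R.T@t
    return o+d*((z-o[2])/d[:,2])[:,None]
def proj(c,X,s=None):
    R,t=RT(c,s);return cv2.projectPoints(np.array(X,float).reshape(-1,1,3),cv2.Rodrigues(R)[0],t,K(c),np.array(c["distortion"]))[0][:,0]
def snap(n,f):
    s=get_state();c=optics.camera(n);cv2.imwrite("pics/"+f,c["frame"][...,::-1]);return c,s
E
python3 - <<'E'
from h import *
s=get_state();print(s,robot.grip_depth)
for n in("top","side","wrist"):c,s=snap(n,n+"1.png");print(n,c["vertical_fov"],RT(c,s)[0].round(2).tolist())
E
```

```text
{'time_s': 0.0, 'joint_positions': array([ 1.13350155,  0.42669768,  0.07386462,  1.6065906 , -0.03406533,
        1.11079824, -0.06711032]), 'joint_vel': array([-0.00054262, -0.0003281 ,  0.00281619, -0.00100493, -0.00122162,
        0.00201641,  0.00108227]), 'joint_torque': array([-1.37035549e-03, -9.35839319e+01,  3.66561882e+00, -4.54196405e+01,
       -4.88834060e-02,  2.01172155e-02,  1.72415080e-04]), 'position': array([ 0.19142155, -0.6468435 ,  0.20480618]), 'orientation': array([ 9.89667200e-01,  1.43382191e-01, -1.50042734e-04, -5.98894839e-04]), 'ft_force': array([-0.39925258,  0.14286898,  0.05305795]), 'wrist_torque': array([ 0.02618035, -0.00549127, -0.00644642]), 'grip_force': 0.0, 'grip_width': 0.09379451493565451} 0.0188
top 51.41547522495629 [[-0.01, -1.0, -0.0], [-0.99, 0.01, -0.16], [0.16, 0.0, -0.99]]
side 52.405128470625584 [[-0.99, -0.17, 0.01], [-0.09, 0.45, -0.89], [0.14, -0.88, -0.46]]
wrist 70.15827405333819 [[0.28, -0.96, -0.0], [-0.93, -0.27, 0.25], [-0.24, -0.07, -0.97]]
```

View pics/top1.png

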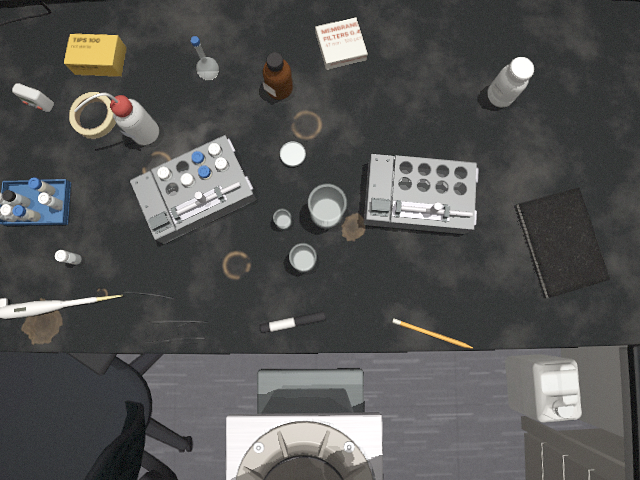

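View pics/side1.png

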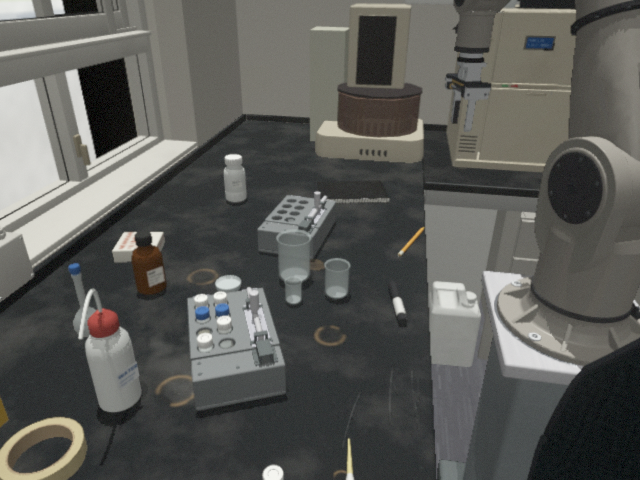

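Candidates: handle of the vial rack at top about (205,195) / side (254,295), and the empty rack's handle at top (438,208) / side (317,200). I choose the left rack (6 caps). The beakers in top are large (327,205), middle (303,257) and small (283,218), so the one to protect is the middle one. Next, a close crop to check the choice.

```bash
python3 - <<'E'
import cv2
a=cv2.imread("pics/top1.png")[130:250,125:265];b=cv2.imread("pics/side1.png")[270:410,170:300]
a=cv2.resize(a,(420,360),interpolation=2)
b=cv2.resize(b,(334,360),interpolation=2)
cv2.imwrite("pics/crop1.png",cv2.hconcat([a,b]))
E
```

```text
(no output)
```

View pics/crop1.png

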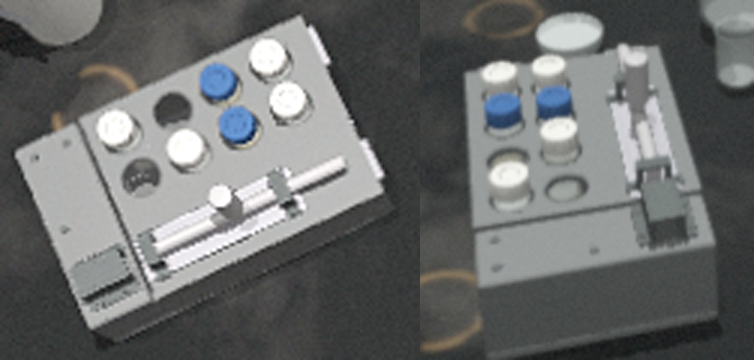

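The crop shows six caps, the handle top at top (198,195) / side (254,293), and the keeper at the lower left of the top view at (159,221). The bolt therefore slides left and down in the top image.

```bash
python3 - <<'E'
from h import *
s=get_state();c=optics.camera("top");d=optics.camera("side")
u=(125+219/3,130+196/3);v=(170+(635-420)/2.57,270+57/2.571)
P=plane(c,[u],.118)[0];print("top",P.round(4),"side",plane(d,[v],.118)[0].round(4))
und=lambda c,p:cv2.undistortPoints(np.array([[p]],float),K(c),np.array(c["distortion"])).reshape(2,1)
M=[np.c_[RT(q)] for q in(c,d)]
X=cv2.triangulatePoints(M[0],M[1],und(c,u),und(d,v));print("tri",(X[:3]/X[3]).T.round(4))
f=lambda a:(125+a[0]/3,130+a[1]/3)
for A,B,z in(((345,163),(155,243),.072),((300,17),(17,148),.062),((385,195),(95,325),.062)):
  q=plane(c,[f(A),f(B)],z);w=q[1]-q[0];print(q.round(3).tolist(),np.hypot(*w[:2]).round(3),np.degrees(np.arctan2(w[1],w[0])).round(1))
print("keeper",plane(c,[f((103,265))],.081).round(3))
print("beakers",plane(c,[(303,262),(327,210)],.0).round(3), "empty",plane(c,[(438,207)],.118).round(3))
from scipy.spatial.transform import Rotation as Ro
print(Ro.from_quat(s["orientation"]).as_matrix().round(3).tolist(), c["t"])
E
```

```text
top [0.5839 0.1966 0.118 ] side [0.5832 0.1971 0.118 ]
tri [[0.5836 0.1967 0.1177]]
[[0.617, 0.123, 0.072], [0.563, 0.251, 0.072]] 0.138 112.7
[[0.725, 0.158, 0.062], [0.634, 0.354, 0.062]] 0.215 114.9
[[0.597, 0.097, 0.062], [0.51, 0.293, 0.062]] 0.214 113.9
keeper [[0.547 0.283 0.081]]
beakers [[ 0.465 -0.001  0.   ]
 [ 0.577 -0.053  0.   ]] empty [[ 0.556 -0.264  0.118]]
[[0.959, 0.284, -0.0], [0.284, -0.959, 0.001], [-0.0, -0.001, -1.0]] [-0.0293634   0.51600688  0.9792336 ]
```

```bash
python3 -m jog '{"xyz":[[0.3,-0.1,-0.1],[0.6,-0.3,-0.2],[0.9,-0.45,-0.2],[1,-0.5,-0.2],[1,-0.5,-0.2],[1,-0.5,-0.2]],"roll":[0,0,0,-0.02,-0.04,-0.043]}' -0.2 20
python3 - <<'E'
from rig import get_state
s=get_state();print(s["joint_positions"].round(2),s["position"])
E
```

```text
time_s: 1.0
position: [0.3551, -0.4944, 0.2455]
orientation: [0.978, 0.21, -0.0, 0.0]
ft_force: [-1.6, -0.3, -0.6]
grip_width: 0.0564
grip_force: 0.0
[ 0.87  0.29 -0.03  1.71  0.01  1.14 -0.31] [ 0.35509176 -0.49440377  0.24551744]
```

```bash
for i in 1; do :; done
python3 -m jog '{"xyz":[[0.21,-0.22,0],[0.42,-0.45,0],[0.63,-0.68,0],[0.84,-0.9,0],[0.9,-0.95,0],[0.9,-0.95,0]],"roll":[0,0,0,0,0,0]}' | head -2
python3 -m jog '{"xyz":[[0.21,-0.22,0],[0.42,-0.45,0],[0.63,-0.68,0],[0.84,-0.9,0],[0.9,-0.95,0],[0.9,-0.95,0]],"roll":[0,0,0,0,0,0]}' | head -2
python3 -m jog '{"xyz":[[0.21,-0.22,0],[0.42,-0.45,0],[0.6,-0.65,0],[0.66,-0.78,0],[0.66,-0.78,0],[0.66,-0.78,0]],"roll":[0,0,0,0,0,0]}'
python3 - <<'E'
from h import *
c,s=snap("wrist","w1.png");print(s["position"],s["orientation"])
print(proj(c,[[.5836,.1967,.118]],s))
E
```

```text
time_s: 1.75
position: [0.4412, -0.2477, 0.2456]
time_s: 2.5
position: [0.5276, -0.0017, 0.2451]
time_s: 3.25
position: [0.5843, 0.193, 0.2452]
orientation: [0.978, 0.208, -0.0, 0.001]
ft_force: [-0.2, -0.4, -0.6]
grip_width: 0.0563
grip_force: 0.0
[0.58431398 0.19296957 0.24524342] [ 9.78074417e-01  2.08254680e-01 -2.57688681e-04  5.96718874e-04]
[[305.31737971 235.14874566]]
```

View pics/w1.png

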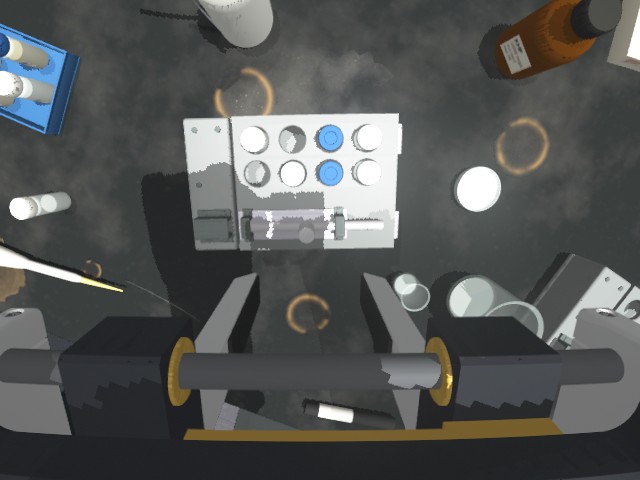

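The wrist view has the handle top at (305,235), exactly where my estimate projects, and the rod is parallel to the closing line. The keeper is on the left, which is tool −y. Descend and close.

```bash

python3 -m jog '{"xyz":[[0.005,-0.02,0.2],[0.005,-0.02,0.4],[0.005,-0.02,0.6],[0.005,-0.02,0.7],[0.005,-0.02,0.775],[0.005,-0.02,0.775],[0.005,-0.02,0.775]],"roll":[0,0,0,0,0,0,0]}'
python3 -m jog '{"xyz":[[0,0,0],[0,0,0],[0,0,0],[0,0,0],[0,0,0],[0,0,0]],"roll":[0,0,0,0,0,0]}' 1 15
```

```text
time_s: 4.18
position: [0.5837, 0.2004, 0.0917]
orientation: [0.978, 0.21, 0.001, -0.0]
ft_force: [-0.2, -0.4, 0.5]
grip_width: 0.0568
grip_force: 0.0
time_s: 4.92
position: [0.5831, 0.2, 0.0906]
orientation: [0.978, 0.21, 0.0, 0.0]
ft_force: [-1.0, -1.4, 2.6]
grip_width: 0.0152
grip_force: 15.0
```

Gripped at 15 mm width, so now slide along tool −y in small rows.

```bash

python3 -m jog '{"xyz":[[0,-0.03,0],[0,-0.06,0],[0,-0.09,0],[0,-0.12,0],[0,-0.15,0],[0,-0.165,0],[0,-0.165,0]],"roll":[0,0,0,0,0,0,0]}'
python3 -m jog '{"xyz":[[0,-0.01,0],[0,-0.02,0],[0,-0.02,0]],"roll":[0,0,0]}'
```

```text
time_s: 5.8
position: [0.5698, 0.2284, 0.0906]
orientation: [0.978, 0.209, -0.0, 0.001]
ft_force: [1.3, -13.4, 7.2]
grip_width: 0.0158
grip_force: 15.0
time_s: 6.18
position: [0.5697, 0.2286, 0.0905]
orientation: [0.978, 0.208, 0.0, 0.003]
ft_force: [7.9, -25.9, 7.9]
grip_width: 0.0156
grip_force: 15.0
```

Force rises with no more travel after 35 mm. That fits home if the bolt started near 10 mm. Release, rise and check.

```bash

python3 -m jog '{"xyz":[[0,0.02,0],[0,0.02,0]],"roll":[0,0]}' | sed -n '2p;4p'
python3 -m jog '{"xyz":[[0,0.02,0],[0,0.02,0],[0,0.02,0],[0,0.02,-0.2],[0,0.02,-0.4],[0,0.02,-0.6],[0,0.02,-0.775],[0,0.02,-0.775]],"roll":[0,0,0,0,0,0,0,0]}' -0.2
python3 - <<'E'
from h import *
c,s=snap("wrist","w2.png")
h=np.array([.5836,.1967,.118]);d=np.array([-.411,.911,0])
print(proj(c,[h,h+.0348*d],s))
cv2.imwrite("pics/w2c.png",cv2.resize(c["frame"][100:260,170:420,::-1],None,fx=3,fy=3,interpolation=2))
E
```

```text
position: [0.5699, 0.2284, 0.0905]
ft_force: [1.3, -11.2, 6.5]
time_s: 7.42
position: [0.572, 0.2277, 0.2483]
orientation: [0.978, 0.21, 0.002, -0.0]
ft_force: [0.0, 0.4, -0.0]
grip_width: 0.0565
grip_force: 0.0
[[344.83001606 238.2893945 ]
 [307.61463861 238.33562201]]
```

View pics/w2c.png

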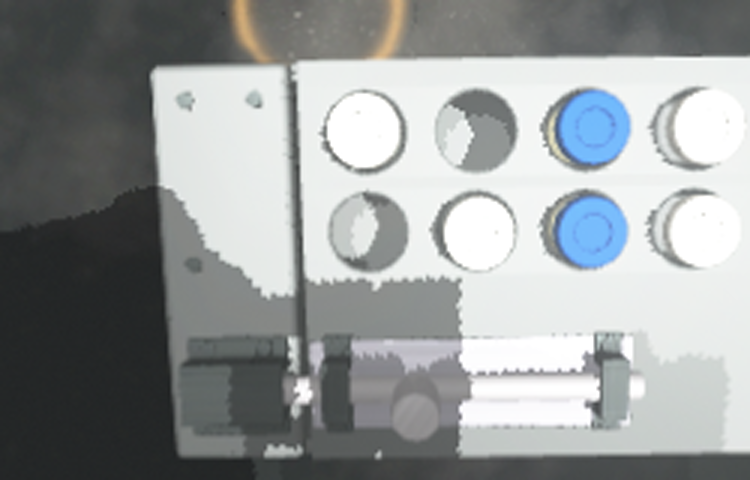

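The crop shows the handle at (415,415) with the rod inside the keeper. The strap ahead is about 27 mm away (28 expected) and the rear strap about 68 mm (69 expected), so the bolt is home.

```bash
python3 -c "
from rig import order;print(order.job_done())"
```

```text
the job is handed in; nothing more can be done
None
```

I slid the vial rack's bolt fully home into its keeper, confirmed in a wrist picture, and handed the job in at about 7.5 s; the arm went nowhere near the empty rack's bolt or the beaker at working height, though I did not re-photograph them.

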